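Refit the pointer knob of the bench transformer and hold it home

ROBOT

A 6-joint arm with a two-finger parallel gripper is mounted at the origin on the work surface. World frame = base frame: x ahead of the robot, y to its left, z up, the work surface at z = 0. Lengths are in mm, angles in rad, forces in N, time in s.
With the tool pointing down it reaches from about 275 to 750 mm from the base axis. Payload 10.2 kg.
Tool frame: the origin (TCP) lies at the very end of the fingers, on their centre line; the grasp point (between the pads) lies 19 mm behind it; z points along the fingers, y is the line along which they close (so a half turn about z gives the same grasp; the last joint's range is limited). The gripper opens to 85 mm and grips with 20 to 120 N. Pads are 22 mm wide; open, the fingers measure 114 mm over their backs; the gripper's body (76 mm by 85 mm) begins 54 mm behind the grasp point. The pads swing forward as they close: fully open they stand 13 mm farther back than shut.
Start: joints at [0.953, 0.313, 1.498, -0, 1.331, -0.223], TCP at [201.94, 484.615, 231.294] pointing down, gripper open.
Joint ranges: [-2.94, 2.94], [-0.97, 2.17], [0.19, 2.56], [-1.23, 4.37], [0.02, 3.11], [-2.88, 2.88]. Speed limits (rad/s): [2.39, 2.39, 3.01, 3.14, 3.14, 3.14].

INTERFACE

Orientations are given as a unit quaternion [w, x, y, z].
In Python, from rig import * gives the robot as it stands. The module is installed in compiled form; this text tells all that it offers.
- The arm moves only by the shell command python3 -m crank 'ROWS' [FORCE]. ROWS is JSON, a list that holds one entry, the list of rows, each a list of 7 numbers: the shift along the tool's x, y, z in units of 25 mm (1.0 is 25 mm), then the turn, a rotation vector about the tool's x, y, z in units of 8 degrees (1.0 is 8 degrees), then the finger opening in mm, from 0 to 85.4. A call has exactly 8 rows; each row shifts and turns the commanded pose from where the row before left it, along the tool's axes as they then stand; what a row does not reach is not made up. A row lasts 1/10 s, in which the tool goes at most 50 mm and 8.59 degrees, less where a joint would pass 70% of its speed; a pose out of reach is approached as far as the arm can. A call is refused whole if a number of a shift passes 1 or a number of a turn 1, either way. A call with a gripper value outside its range is refused whole. The fingers move at their own pace and stop on an object; FORCE is the grip in N (left out, the last holds). Time passes only in rows, so rows that do not move let the fingers close, or fill a call up. It gives the time, the measured TCP pose, the force, the opening and the grip force at its end, in the units of the state.
- sense(): the state, without advancing time (a new reading comes with each control period).
- capture(name): name is "side" or "top" or "wrist"; returns the picture (400x640x3 uint8, blue, green, red); there is no depth.
- camera_model(name): a dict with "fx", "fy", "cx", "cy" (pixels), "k1" (the pictures are not rectified: a ray, as slopes to the right and down, at radius r is drawn at 1 + k1 r^2 times it, then the intrinsics apply), "world_from_camera" (4x4, takes a point from camera to world coordinates); the wrist camera has in their place "T_tool_cam" (4x4, takes a point from camera to tool coordinates, whose origin is the TCP and whose axes are the flange's). Camera axes: x right, y up, looking along -z (the intrinsics and any distortion apply to the point x, -y, -z); pixel columns grow to the right and rows downward; lengths in mm; the calibration is good to about 2 mm. A picture is of the moment at which its call begins: read the wrist's pose just before it. camera_model takes no time and is no camera call.
- finish_job(): hands the job in; it is judged then, once.
The state is a dict: "time_s": time; "joints": joint angles; "dq": joint speeds; "tau": joint torques, N m; "eef_pos": TCP position; "ee_rot": TCP orientation; "force": force on the tool from outside, world axes, zero at the start; "wrist_torque": the same for the moment, N m; "grip_width": opening from 0.0 (shut) to 1.0 (fully open); "grip_force": force on a finger pad.
Only numpy, scipy, OpenCV 4.12 (cv2) and the standard library are available. Lean on these libraries where they do the work, as an engineer would, in place of code of your own. Each camera call takes 0.05 s, during which the arm holds its last target. There are 200 camera calls.

TASK

The pointer knob has come off the variable transformer that feeds the hot-wire cutter. Pick it up from the cutting mat, turn it so that the flat in its bore matches the flat on the D-shaft, push it onto the shaft and press it fully down against the sprung collar. Keep it pressed fully down and finish while still holding it there, so that I can tighten its grub screw; leave the other things on the bench where they are.

Things in the scene. Friction and masses are not known exactly. Their poses are not given: they have to be found in the camera images.
- pointer_knob: Black pointer knob to refit, 50-100 g, standing bore down on the 3 mm thick green cutting mat. Origin: centre of its underside, z up. Round base 56 mm across, 17 mm high; across its top stands a grip bar (see knob_grip) blunt at x = -22 mm, tapering to a pointed nose with a white line at x = +34 mm: x points along the nose. The round knob has no bar or nose.
- knob_grip (a point): Point on the pointer knob's axis in the middle of its grip bar, 28 mm above the underside; axes as the knob's. The bar is 14 mm wide (along y) with flat sides from x = -20 to +20 mm, and stands from 17 to 39 mm above the underside.
- knob_bore (a point): Mouth of the pointer knob's bore, at the centre of its underside; axes as the knob's. The bore is D-shaped, 17 mm deep and 13.2 mm across, its flat 3.1 mm from the axis on the +x side, under the nose: 0.6 mm play all round the 12 mm D-shaft.
- shaft_tip (a point): Top end of the steel D-shaft upright in the middle of the transformer's dial plate, 171 mm above the bench. z up along it; x points out of its flat. 12 mm across, flat 2.5 mm from the axis at +x, top 2 mm bevelled; turns with the point, but stiffly (0.3 N m). Flats match when the knob's x points as this x; it goes on only so (about 0.2 rad play). Knob home: underside 15 mm below this tip.
- collar (a joint): Sprung brass collar, a flat ring 30 mm across round the shaft, on which the knob's underside bears: how far it is pressed down, 0 m at rest (its top 10 mm below the shaft's tip) to 0.005 m at its stop (15 mm below). The spring pushes up with 3 N at the start, 9 N at the stop, and lifts the knob again when let go.
- transformer: The variable transformer, a grey sheet-metal case 170 x 170 mm and 150 mm high with a round aluminium dial plate 132 mm across on top (its face 152 mm above the bench) and a meter, switch and outlet on the front; heavy, it does not move. Origin: centre of its underside; its front looks to its -x. Slim side handles stick out 15 mm.
- round_knob: Bystander, to be left alone: a black round fluted knob 43 mm across and 23 mm high without bar or nose, also on the cutting mat; it belongs to another machine. Origin: centre of its underside.
- screwdriver: Bystander, to be left alone: a screwdriver with a black handle, 160 mm long and 26 mm thick, lying along its x between mat and transformer. Origin: under its middle.
- tape_measure: Bystander, to be left alone: a tape measure 72 x 34 x 70 mm standing on the bench to the left of the mat. Origin: centre of its underside.
- paint_jar: Bystander, to be left alone: a paint jar 56 mm across, 60 mm high. Origin: centre of its underside.
- glue_bottle: Bystander, to be left alone: a glue bottle 64 mm across, 160 mm high. Origin: centre of its underside.
- turret: Bystander, to be left alone: a cream model turret with battlements, 108 mm across, 89 mm high, on the far end of the cutting mat. Origin: centre of its underside.
Mind the look-alikes: they are no part of the job. Leave any turquoise or yellow look-alike of the pointer_knob alone.

How it is judged (in metres and radians):
On the way, in this order (a step that is already met when the one before it is completed fails the run):
1. the pointer knob is picked up, at least 50 mm clear of the mat (height (world z) of pointer_knob above 0.053 m and contact force between the fingers and pointer_knob above 1 N), for 0.1 s.
2. the knob is keyed on the shaft and pressed fully down (value of joint collar above 0.0035 m and z of pointer_knob in the frame of shaft_tip below -0.013 m and horizontal distance between pointer_knob and shaft_tip below 0.003 m and angle between the x axis of pointer_knob and the x axis of shaft_tip, either way round below 0.35 rad), for 0.3 s.
At the end, for the whole second after the job is handed in: At the end the fingers still bear on the pointer knob (over 2 N) and hold it home: collar down over 3.5 of its 5 mm, knob's underside over 13 mm below the shaft's tip, axes within 3 mm, flats matched within 0.35 rad, upright within 0.1 rad, at rest (all of step 2 and angle between pointer_knob's own z axis and vertical below 0.1 rad and contact force between the fingers and pointer_knob above 2 N and linear speed of pointer_knob below 0.02 m/s); the arm keeps its last pose, push and grip.
It fails at once if another thing on the bench is shifted by more than 30 mm (distance of any of round_knob, screwdriver, tape_measure, paint_jar, glue_bottle, turret from where it was at the start of the episode above 0.03 m).
It also fails if it takes over 40 s, if anything falls off the work surface, if the arm or the gripper's body presses on something with over 40 N, if the wrist force passes 120 N, or if a joint passes its speed limit or range.

## Working session

There is one attempt and no reset: what is moved stays moved. The work goes in short steps, Python scripts to look and compute and a shell command to move; the robot and the scene stay as the last step left them, time stands still between calls to the robot, and variables do not carry over. Pictures are saved under pics/ and viewed, at most 10 in all, crops included, and the job is handed in when it is done.

```bash
mkdir -p pics
cat > h.py <<'E'
import numpy as np, cv2
from rig import *
from scipy.spatial.transform import Rotation as R
def Tcam(n,s=None):
    m=camera_model(n)
    if n!="wrist": return m,np.array(m["world_from_camera"])
    s=s or sense(); T=np.eye(4); q=s["ee_rot"]
    T[:3,:3]=R.from_quat([q[1],q[2],q[3],q[0]]).as_matrix(); T[:3,3]=s["eef_pos"]
    return m,T@np.array(m["T_tool_cam"])
def ray(mT,u,v):
    m,T=mT; d=np.array([(u-m["cx"])/m["fx"],(v-m["cy"])/m["fy"]]); p=d.copy()
    for _ in range(20): p=d/(1+m["k1"]*(p@p))
    r=T[:3,:3]@np.array([p[0],-p[1],-1]); return T[:3,3],r
def atz(mT,u,v,z):
    o,r=ray(mT,u,v); return o+r*(z-o[2])/r[2]
def proj(mT,P):
    m,T=mT; c=np.linalg.inv(T)@np.append(P,1); p=np.array([c[0],-c[1]])/-c[2]; p=p*(1+m["k1"]*(p@p))
    return p*[m["fx"],m["fy"]]+[m["cx"],m["cy"]]
E
python3 - <<'E'
from h import *
s=sense(); print(s)
for n in("side","top","wrist"):
    cv2.imwrite(f"pics/{n}0.png",capture(n)); m=camera_model(n); print(n,{k:np.round(v,3).tolist() for k,v in m.items()})
E
```

```text
{'time_s': 0.0, 'joints': array([ 9.52588286e-01,  3.13447049e-01,  1.49843389e+00,  4.18822137e-06,
        1.33098936e+00, -2.23396090e-01]), 'dq': array([-0.00189284, -0.00052126, -0.00058671,  0.00038257, -0.00024023,
        0.00239466]), 'tau': array([ 3.33399857e-04, -4.12242472e+01, -2.59751701e+01, -7.44745262e-05,
        4.06633975e-03, -2.78729300e-05]), 'eef_pos': array([201.79117013, 484.39629183, 230.73778461]), 'ee_rot': array([-2.62811813e-04,  1.96126798e-01,  9.80578335e-01, -5.82264199e-04]), 'force': array([-0.21810398, -0.28096185, -0.35235603]), 'wrist_torque': array([-0.03451306,  0.00926916,  0.00688979]), 'grip_force': 0.0, 'grip_width': 0.9999229437093834}
side {'fx': 511.372, 'fy': 511.372, 'cx': 319.392, 'cy': 198.308, 'k1': -0.016, 'world_from_camera': [[-0.958, 0.18, -0.222, 320.0], [-0.286, -0.601, 0.747, 992.759], [0.001, 0.779, 0.627, 884.285], [0.0, 0.0, 0.0, 1.0]]}
top {'fx': 478.622, 'fy': 478.622, 'cx': 318.002, 'cy': 193.953, 'k1': -0.054, 'world_from_camera': [[0.023, 0.992, -0.127, 480.854], [-0.999, 0.026, 0.026, 107.433], [0.029, 0.127, 0.992, 1179.765], [0.0, 0.0, 0.0, 1.0]]}
wrist {'fx': 339.38, 'fy': 339.38, 'cx': 317.573, 'cy': 198.242, 'k1': -0.059, 'T_tool_cam': [[0.001, 0.958, 0.288, 73.451], [1.0, -0.001, -0.001, -0.659], [-0.001, 0.288, -0.958, -143.052], [0.0, 0.0, 0.0, 1.0]]}
```

View pics/top0.png

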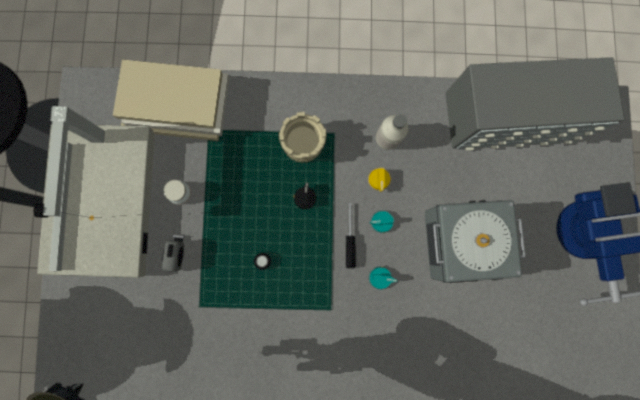

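View pics/side0.png

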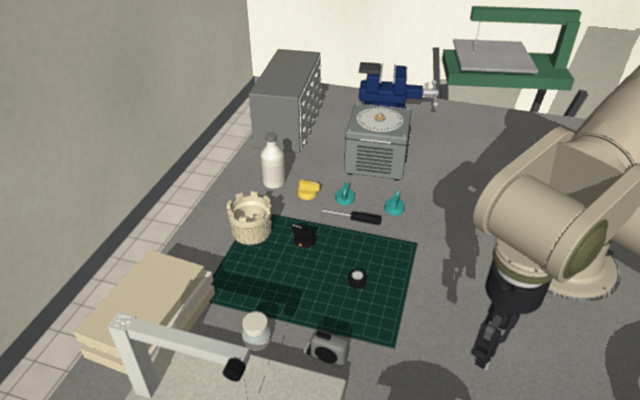

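The top view shows the pointer knob at about (305,197) with its nose up, the round knob at (262,261), and the transformer's shaft at about (484,240). The side view has the knob at (304,235) and the shaft at (380,118). Next I'll zoom in on both.

Run:
```python
from h import *
t=cv2.imread("pics/top0.png"); s=cv2.imread("pics/side0.png")
c=lambda i,u,v,w=20,h=18: cv2.resize(i[v-h:v+h,u-w:u+w],None,fx=10,fy=8.33*10/8.33,interpolation=cv2.INTER_CUBIC)[:300*36//30]
g=lambda i:np.clip(255*(i/255.)**.5,0,255).astype(np.uint8)
A=np.hstack([g(c(t,305,195,20,15)),c(t,484,240,20,15)]);B=np.hstack([g(c(s,304,235,20,15)),c(s,380,118,20,15)])
cv2.imwrite("pics/crop1.png",np.vstack([A,B]))
mt=Tcam("top");ms=Tcam("side")
print(mt[1][:3,3])
print("knob",atz(mt,305,197,42),atz(mt,306,185,42),atz(ms,304,235,20)); print("shaft",atz(mt,484,240,171),atz(ms,380,118,171))
for n,u,v,z in[("rk",262,261,20),("turret",303,137,60),("sd0",351,205,13),("sd1",350,266,13),("teal",382,221,20),("teal2",380,278,20),("yel",379,179,20),("glue",390,130,80)]: print(n,atz(mt,u,v,z).round())
```

```text
[ 480.85386458  107.43333588 1179.76501514]
knob [618.67103844 108.95421282  42.        ] [647.75320394 107.32309716  42.        ] [621.12854185 113.53355849  20.        ]
shaft [ 520.64548059 -275.54482047  171.        ] [ 513.31099046 -243.95824107  171.        ]
rk [464. 208.  20.]
turret [761. 118.  60.]
sd0 [605.  -4.  13.]
sd1 [457.  -4.  13.]
teal [567. -80.  20.]
teal2 [430. -76.  20.]
yel [671. -72.  20.]
glue [780. -88.  80.]
```

View pics/crop1.png

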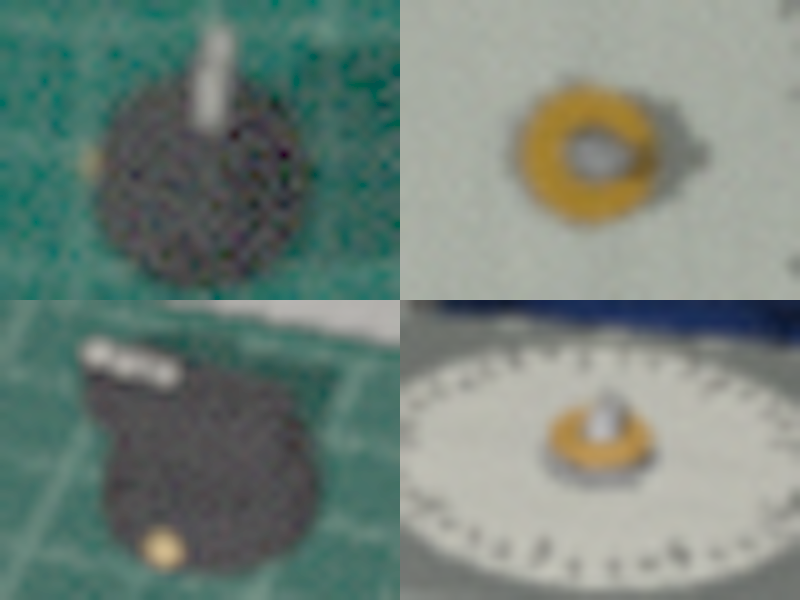

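The crops show the knob's white line running from top-view pixel (305.8,192.5) to (307,183), with its base centred near (305.3,198.5). The shaft tip is at (483.5,240.5) in top and about (380.5,114.5) in side.

```bash
cat >> h.py <<'E'
def tool():
    s=sense(); q=s["ee_rot"]; return np.array(s["eef_pos"]),R.from_quat([q[1],q[2],q[3],q[0]]).as_matrix()
def togo(P,yaw_y):
    "units shift in tool axes to world P (mm), tool-z turn (units of 8deg) to bring tool y to world heading yaw_y, down-tilt fix"
    p,M=tool(); d=M.T@(np.array(P)-p)/25
    y=np.array([np.cos(yaw_y),np.sin(yaw_y),0]); z=np.array([0,0,-1.]); T=np.stack([np.cross(y,z),y,z],1)
    best=min((R.from_matrix(M.T@(T*np.array([s,s,1]))).as_rotvec() for s in(1,-1)),key=np.linalg.norm)
    print("shift",d.round(2),"turn",(np.degrees(best)/8).round(2),"tcp",p.round(1))
E
python3 - <<'E'
from h import *
mt=Tcam("top");ms=Tcam("side")
k=atz(mt,305.3,198.5,18); a=atz(mt,305.8,192.5,42); b=atz(mt,307,183,42)
print(k,a,b,np.arctan2(b[1]-a[1],b[0]-a[0]))
print(atz(ms,304-20+21,235-15+14.3,30)) 
print("shaft",atz(mt,483.5,240.5,171),atz(ms,380.5,113.5,171),atz(ms,380.2,117,156))
togo([620,110,150],np.pi/2-.1)
E
```

```text
[617.90724272 108.15614809  18.        ] [629.5818159  107.32560165  42.        ] [652.67364168 105.04911054  42.        ] -0.09826675809695053
[616.07237001 120.61342224  30.        ]
shaft [ 519.55811577 -274.43270855  171.        ] [ 516.9021997  -269.00796119  171.        ] [ 517.94114239 -275.66160957  156.        ]
shift [-21.2   -7.39   3.24] turn [-0.01 -0.   -2.11] tcp [201.8 484.5 230.9]
```

```bash
python3 -m crank '[[[-0.96,-0.34,0.15,0,0,0,85],[-0.96,-0.34,0.15,0,0,0,85],[-0.96,-0.34,0.15,0,0,0,85],[-0.96,-0.34,0.15,0,0,0,85],[-0.96,-0.34,0.15,0,0,0,85],[-0.96,-0.34,0.15,0,0,0,85],[-0.96,-0.34,0.15,0,0,0,85],[-0.96,-0.34,0.15,0,0,0,85]]]' 60 && python3 -m crank '[[[-0.96,-0.34,0.15,0,0,0,85],[-0.96,-0.34,0.15,0,0,0,85],[-0.96,-0.34,0.15,0,0,0,85],[-0.96,-0.34,0.15,0,0,0,85],[-0.96,-0.34,0.15,0,0,0,85],[-0.96,-0.34,0.15,0,0,0,85],[-0.96,-0.34,0.15,0,0,0,85],[-0.96,-0.34,0.15,0,0,0,85]]]' && python3 -m crank '[[[-0.96,-0.33,0.15,0,0,0,85],[-0.96,-0.33,0.15,0,0,0,85],[-0.96,-0.33,0.15,0,0,0,85],[-0.96,-0.33,0.15,0,0,0,85],[-0.96,-0.33,0.15,0,0,-0.1,85],[-0.96,-0.33,0.13,0,0,-0.2,85],[0,0,0,0,0,-0.9,85],[0,0,0,0,0,-0.9,85]]]'
python3 - <<'E'
from h import *
s=sense(); i=capture("wrist"); cv2.imwrite("pics/w1.png",i); togo([617.5,109,150],np.pi/2-.1)
np.save("w1.npy",np.array(Tcam("wrist",s)[1])); print(proj(Tcam("wrist",s),[617.5,109,42]),s["time_s"])
E
```

```text
time_s: 0.95
eef_pos: [353.6, 347.2, 201.0]
ee_rot: [-0.0, 0.196, 0.981, -0.0]
force: [-0.3, -0.5, -0.3]
grip_width: 0.997
grip_force: 0.0
time_s: 1.75
eef_pos: [504.7, 210.6, 170.9]
ee_rot: [-0.0, 0.196, 0.981, -0.0]
force: [0.2, 0.3, -0.2]
grip_width: 0.993
grip_force: 0.0
time_s: 2.55
eef_pos: [618.4, 109.9, 148.5]
ee_rot: [-0.001, 0.049, 0.999, -0.0]
force: [0.4, 0.4, 0.5]
grip_width: 0.994
grip_force: 0.0
shift [ 0.02 -0.05 -0.05] turn [-0.   -0.01  0.06] tcp [618.2 110.2 148.7]
[316.81360627 195.53923936] 2.55
```

View pics/w1.png

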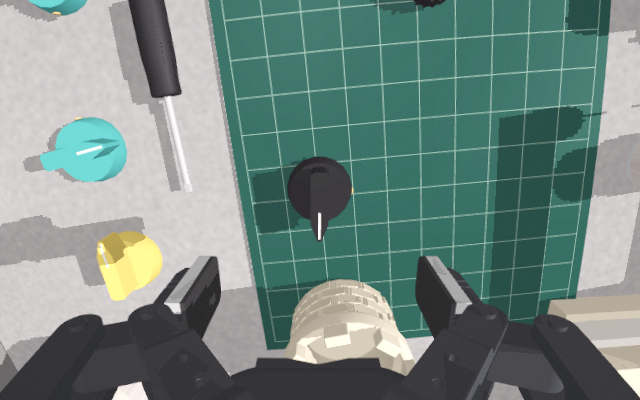

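The wrist view shows the knob base centred at about (320,189) and its white line from (320,213) to (320,239). The turret is ahead, between the fingers, and its nearest edge is at about row 282.

Run:
```python
from h import *
m=(camera_model("wrist"),np.load("w1.npy"))
i=cv2.imread("pics/w1.png"); g=i.max(axis=2).astype(int)
blk=((g<70)&(i[:,:,1].astype(int)-i[:,:,2]<25)).astype(np.uint8); blk[:140]=0; blk[250:]=0; blk[:,:270]=0; blk[:,370:]=0
ys,xs=np.nonzero(blk); print("black",xs.min(),xs.max(),ys.min(),ys.max(),[ (y,xs[ys==y].min(),xs[ys==y].max()) for y in range(155,236,8) if (ys==y).any()])
w=(g>170).astype(np.uint8); w[:205]=0; w[245:]=0; w[:,:310]=0; w[:,330:]=0
ys,xs=np.nonzero(w); print(xs.mean(),ys.min(),ys.max()); 
a=atz(m,320,189,20);b=atz(m,xs[ys==ys.min()].mean(),ys.min(),42);c=atz(m,xs[ys==ys.max()].mean(),ys.max(),42)
print(a,b,c,np.arctan2(c[1]-b[1],c[0]-b[0]))
```

```text
black 287 350 157 240 [(163, np.int64(299), np.int64(338)), (171, np.int64(292), np.int64(345)), (179, np.int64(289), np.int64(349)), (187, np.int64(287), np.int64(350)), (195, np.int64(288), np.int64(350)), (203, np.int64(291), np.int64(346)), (211, np.int64(297), np.int64(340)), (219, np.int64(309), np.int64(328)), (227, np.int64(312), np.int64(326)), (235, np.int64(315), np.int64(322))]
319.17857142857144 213 240
[618.51012188 111.51887836  20.        ] [631.74805692 109.31819417  42.        ] [654.75655671 110.32254964  42.        ] 0.0436238035236269
```

Run:
```python
from h import *
m=(camera_model("wrist"),np.load("w1.npy"))
i=cv2.imread("pics/w1.png"); g=i.max(axis=2).astype(int)
w=(i.min(axis=2)>110); w[:205]=0; w[245:]=0; w[:,:310]=0; w[:,330:]=0
ys,xs=np.nonzero(w); print([(y,xs[ys==y].tolist()) for y in range(208,245,3)])
P=np.array([atz(m,x,y,42)[:2] for x,y in zip(xs,ys)]); c=P.mean(0); print(c,[np.degrees(v)for v in np.polyfit(P[:,0],P[:,1],1)[:1]])
# bar edges below circle: nose outline symmetric axis, and 2nd view from side
print([atz(m,(xa+xb)/2,y,z)[:2].round(1) for y,xa,xb,z in((187,287,350,12),(195,288,350,12),(219,309,328,30),(227,312,326,30))])
```

```text
[(208, []), (211, []), (214, [318, 319, 320]), (217, [318, 319, 320]), (220, [318, 319, 320]), (223, [318, 319, 320]), (226, [318, 319, 320]), (229, [310, 318, 319, 320]), (232, [318, 319, 320]), (235, [318, 319, 320]), (238, [318, 319, 320, 323]), (241, [323]), (244, [324])]
[643.69228981 108.59183077] [np.float64(-0.8821781018322958)]
[array([618.8, 110.3]), array([625.9, 110. ]), array([641.1, 108.1]), array([648.1, 107.8])]
```

The line is vertical in the picture, so the knob's yaw is about -0.1, which the gripper already matches. The knob centre is at about (618,110.5), so I'll descend and grip.

```bash
python3 -m crank '[[[0,0.01,0.84,0,0,0,85],[0,0,0.84,0,0,0,85],[0,0,0.84,0,0,0,60],[0,0,0.84,0,0,0,40],[0,0,0.84,0,0,0,40],[0,0,0.82,0,0,0,40],[0,0,0,0,0,0,40],[0,0,0,0,0,0,40]]]' 80
python3 - <<'E'
from h import *
togo([618,110.5,22],np.pi/2-.1); print(sense()["force"])
i=capture("wrist"); cv2.imwrite("pics/w2.png",i)
E
```

```text
time_s: 3.4
eef_pos: [618.4, 110.9, 24.2]
ee_rot: [0.0, 0.051, 0.999, -0.0]
force: [-0.2, -0.1, -0.4]
grip_width: 0.47
grip_force: 0.0
shift [ 0.01 -0.02  0.09] turn [-0.    0.   -0.02] tcp [618.4 110.9  24.2]
[-0.23711437 -0.13338001 -0.38086524]
```

View pics/w2.png

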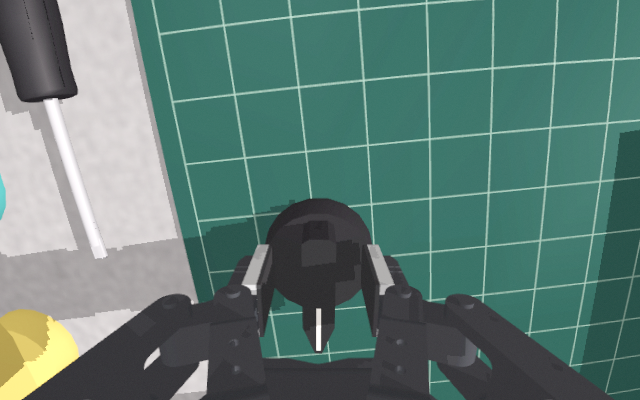

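The knob is straddled symmetrically, with the white line at column 319 and the pads at columns 262 and 375. Closing and lifting.

```bash
python3 -m crank '[[[0,0,0.09,0,0,0,40],[0,0,0,0,0,0,8],[0,0,0,0,0,0,8],[0,0,0,0,0,0,8],[0,0,0,0,0,0,8],[0,0,0,0,0,0,8],[0,0,0,0,0,0,8],[0,0,0,0,0,0,8]]]' 80
python3 -m crank '[[[0,0,-0.2,0,0,0,8],[0,0,-0.6,0,0,0,8],[0,0,-1,0,0,0,8],[0,0,-1,0,0,0,8],[0,0,-1,0,0,0,8],[0,0,-1,0,0,0,8],[0,0,-1,0,0,0,8],[0,0,-1,0,0,0,8]]]'
python3 - <<'E'
from h import *
s=sense(); i=capture("wrist"); cv2.imwrite("pics/w3.png",cv2.resize(i[180:380,200:440],None,fx=3,fy=3,interpolation=cv2.INTER_CUBIC))
cv2.imwrite("pics/w3f.png",i)
togo([519,-274,260],np.pi/2-.1)
E
```

```text
time_s: 4.25
eef_pos: [618.6, 110.8, 22.3]
ee_rot: [0.001, 0.051, 0.999, 0.0]
force: [-1.9, -0.2, 6.1]
grip_width: 0.141
grip_force: 81.1
time_s: 5.05
eef_pos: [618.0, 110.9, 193.7]
ee_rot: [0.0, 0.051, 0.999, 0.0]
force: [0.9, -0.7, -0.5]
grip_width: 0.146
grip_force: 80.4
shift [  2.42 -15.72  -2.5 ] turn [ 0.01  0.06 -0.01] tcp [619.5 110.9 198.3]
```

View pics/w3.png

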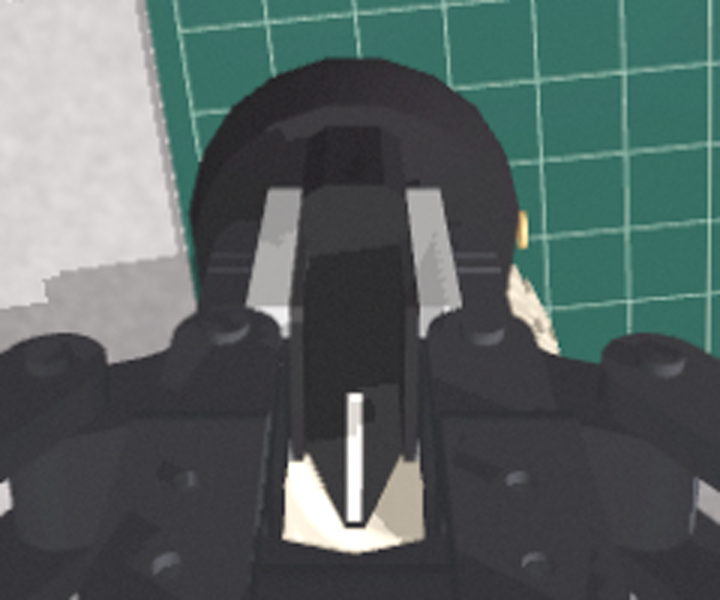

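The knob is held squarely. Its white line runs from (318,311) to (318,354) and the bar's blunt top edge is at about row 242. Now I'll go beside the shaft so the wrist camera looks straight down on it.

Run:
```python
from h import *
m=camera_model("wrist"); T=np.array(m["T_tool_cam"]); mt=(m,T)
print("nose",atz(mt,318,354,-19.7),"blunt",atz(mt,317,241.7,-19.7),"linestart",atz(mt,318.3,311,-19.7))
print("base front rim", atz(mt,(200+193/3+200+520/3)/2,245,2.3), "base far", atz(mt,320,180+57/3,10))
togo([592,-281,225],np.pi/2-.1)
```

```text
nose [-36.2470863   -0.28207071 -19.7       ] blunt [ 18.54996871  -0.74789048 -19.7       ] linestart [-13.55314802  -0.1841245  -19.7       ]
base front rim [7.04711323 0.0905787  2.3       ] base far [27.17047758  0.63237345 10.        ]
shift [ -0.5  -15.7   -1.08] turn [ 0.01  0.06 -0.01] tcp [619.5 110.9 198.3]
```

```bash
python3 -m crank '[[[0.05,-0.9,-0.06,0,0,0,8],[0.05,-0.98,-0.06,0,0,0,8],[0.05,-0.98,-0.06,0,0,0,8],[0.05,-0.98,-0.06,0,0,0,8],[0.05,-0.98,-0.06,0,0,0,8],[0.05,-0.98,-0.06,0,0,0,8],[0.05,-0.98,-0.06,0,0,0,8],[0.05,-0.98,-0.06,0,0,0,8]]]' && python3 -m crank '[[[-0.09,-0.98,-0.06,0,0,0,8],[-0.09,-0.98,-0.06,0,0,0,8],[-0.09,-0.98,-0.06,0,0,0,8],[-0.09,-0.98,-0.06,0,0,0,8],[-0.09,-0.98,-0.06,0,0,0,8],[-0.09,-0.98,-0.06,0,0,0,8],[-0.09,-0.98,-0.06,0,0,0,8],[-0.09,-0.98,-0.06,0,0,0,8]]]'
python3 -c "
from h import *
togo([592,-281,225],np.pi/2-.1)"
```

```text
time_s: 5.9
eef_pos: [588.2, -82.1, 204.0]
ee_rot: [0.0, 0.051, 0.999, -0.0]
force: [-0.6, -1.0, -1.4]
grip_width: 0.141
grip_force: 80.3
time_s: 6.7
eef_pos: [586.4, -278.9, 216.0]
ee_rot: [0.0, 0.051, 0.999, -0.0]
force: [-0.1, 0.7, -1.0]
grip_width: 0.144
grip_force: 80.3
shift [-0.23 -0.06 -0.36] turn [-0.    0.   -0.01] tcp [ 586.4 -278.9  216. ]
```

Run:
```python
from h import *
s=sense(); m=Tcam("wrist",s); i=capture("wrist"); cv2.imwrite("pics/w4.png",i); np.save("w4.npy",m[1])
u,v=proj(m,[519,-274,171]); print(u,v)
v0=max(0,int(v)-55);u0=int(u)-70; print(u0,v0)
cv2.imwrite("pics/w4c.png",cv2.resize(i[v0:v0+110,u0:u0+140],None,fx=5.4,fy=5.4,interpolation=cv2.INTER_CUBIC))
```

```text
314.9015574432233 108.28891729199749
244 53
```

View pics/w4c.png

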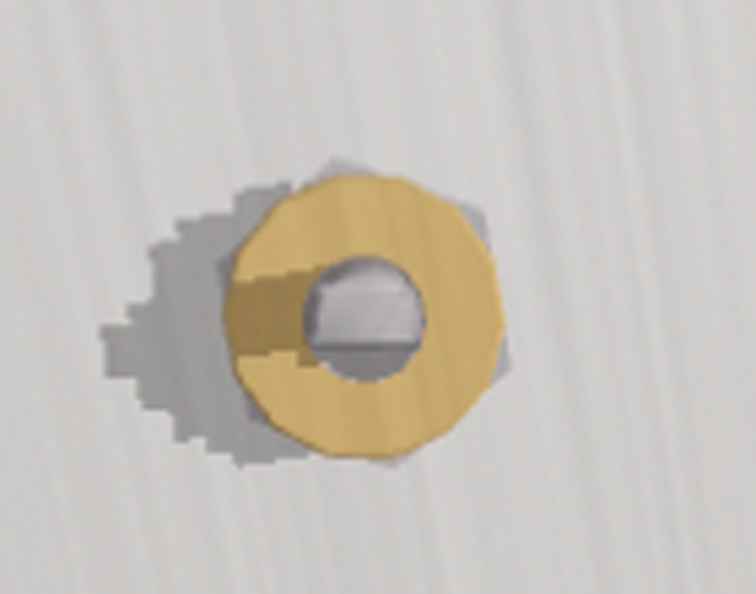

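The crop shows the shaft centred at about (311.5,112), inside the brass collar. Its flat's edge runs across the picture near row 117, facing down towards the nose side, so the flats already match. I'll fit the knob's place in the hand from five outline points.

Run:
```python
from h import *
from scipy.optimize import least_squares
m=camera_model("wrist"); T=np.array(m["T_tool_cam"]); mt=(m,T)
F=[(34,39,354.5),(-22,39,241),(-28,0,199),(-22,17,222.3),(-28,17,215)]
f=lambda p:[proj(mt,[p[0]-x,0,p[1]-z])[1]-r for x,z,r in F]
r=least_squares(f,[0,19]); print("knob x off, underside z",r.x,r.fun)
print("z fixed 19.3",least_squares(lambda p:f([p[0],19.3]),[0]).x)
W=(m,np.load("w4.npy"))
S=atz(W,311.5,112.1,168); C=atz(W,244+364/5.4,53+317/5.4,161); print(S,C)
p,M=tool()
for o in(-3,): togo(np.array([S[0],S[1],206])-M@np.array([o,-.3,0]),np.pi/2-.1)
```

```text
knob x off, underside z [-5.49654485 22.89802275] [-0.41642527  1.69874203  1.4074957   1.01020346 -3.79688507]
z fixed 19.3 [-3.85292053]
[ 520.93237753 -276.09498028  168.        ] [ 520.99704045 -276.27214785  161.        ]
shift [ 2.73 -0.    0.39] turn [-0.01  0.   -0.03] tcp [ 585.9 -282.6  215.9]
```

The arm was still settling when that picture was taken, so I'll retake it at rest and measure the collar by colour.

Run:
```python
from h import *
from scipy.optimize import least_squares
capture("wrist")
s=sense(); W=Tcam("wrist",s); i=capture("wrist"); cv2.imwrite("pics/w5.png",i); np.save("w5.npy",W[1]); print(s["eef_pos"],np.abs(s["dq"]).max())
def col(W,i):
    b=i.astype(int); k=((b[:,:,2]-b[:,:,0])>40).astype(np.uint8); k[200:]=0
    c=max(cv2.findContours(k,0,2)[0],key=cv2.contourArea); e=cv2.fitEllipse(c); return e
for n in("w4","w5"):
    i=cv2.imread(f"pics/{n}.png"); W=(camera_model("wrist"),np.load(n+".npy")); e=col(W,i); print(n,e,atz(W,*e[0],161))
S=atz(W,*e[0],161)
m=camera_model("wrist"); mt=(m,np.array(m["T_tool_cam"]))
F=[(34,39,354.5),(-22,39,241),(-28,0,199),(-22,17,222.3)]
f=lambda p:[proj(mt,[p[0]-x,0,p[1]-z])[1]-r for x,z,r in F]
r=least_squares(f,[0,19]); print(r.x,r.fun, least_squares(lambda p:f([p[0],19.3]),[0]).x)
p,M=tool(); togo(np.array([S[0],S[1],206])-M@np.array([-3.5,-.3,0]),np.pi/2-.1)
c=i[165:260,240:400]; cv2.imwrite("pics/w5c.png",cv2.resize(c,None,fx=5,fy=5,interpolation=cv2.INTER_CUBIC))
```

```text
[ 586.0149171  -280.64123006  215.60869252] 0.046923412755759404
w4 ((310.9519348144531, 111.05770874023438), (50.87997817993164, 52.02937698364258), 173.1105194091797) [ 520.61441447 -276.49169848  161.        ]
w5 ((313.9488220214844, 111.50863647460938), (50.925254821777344, 52.063934326171875), 175.21923828125) [ 520.64993987 -276.41195191  161.        ]
[-4.18721665 21.21945617] [-0.08674882  0.43321649 -0.0875965  -0.33287833] [-3.25889831]
shift [ 2.76 -0.16  0.38] turn [ 0.   -0.   -0.02] tcp [ 586.3 -279.   215.5]
```

View pics/w5c.png

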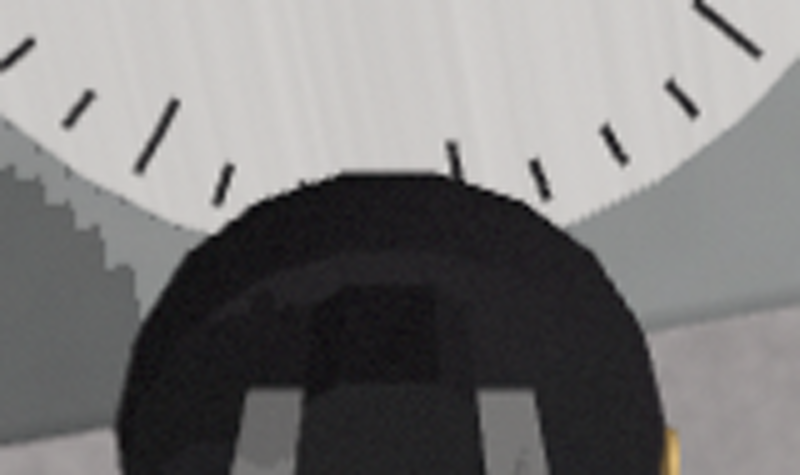

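```bash
python3 -m crank '[[[0.6,0,0,0,0,0,8],[0.7,0,0,0,0,0,8],[0.7,-0.06,0,0,0,0,8],[0.5,-0.06,0.1,0,0,0,8],[0.27,-0.04,0.2,0,0,0,8],[0,0,0.1,0,0,0,8],[0,0,0,0,0,0,8],[0,0,0,0,0,0,8]]]' && python3 -m crank '[[[0,0,0,0,0,0,8],[0,0,0,0,0,0,8],[0,0,0,0,0,0,8],[0,0,0,0,0,0,8],[0,0,0,0,0,0,8],[0,0,0,0,0,0,8],[0,0,0,0,0,0,8],[0,0,0,0,0,0,8]]]'
python3 - <<'E'
from h import *
p,M=tool(); togo(np.array([520.65,-276.45,206])-M@np.array([-3.8,-.3,0]),np.pi/2-.1); print(sense()["force"],M[:,2],np.abs(sense()["dq"]).max())
s=capture("side"); cv2.imwrite("pics/s6.png",cv2.resize(s[80:150,330:430],None,fx=7,fy=7,interpolation=cv2.INTER_CUBIC))
E
```

```text
time_s: 7.65
eef_pos: [517.8, -274.7, 205.4]
ee_rot: [0.0, 0.051, 0.999, 0.0]
force: [-0.0, 0.2, -0.1]
grip_width: 0.145
grip_force: 80.3
time_s: 8.45
eef_pos: [517.3, -275.0, 205.6]
ee_rot: [0.0, 0.051, 0.999, 0.0]
force: [-0.5, 0.6, -0.9]
grip_width: 0.14
grip_force: 80.3
shift [ 0.01 -0.03 -0.02] turn [ 0.    0.   -0.01] tcp [ 517.3 -275.   205.6]
[-0.49887343  0.61194488 -0.85524445] [ 4.34318965e-05  2.43107736e-06 -9.99999999e-01] 0.0010703813019770426
```

View pics/s6.png

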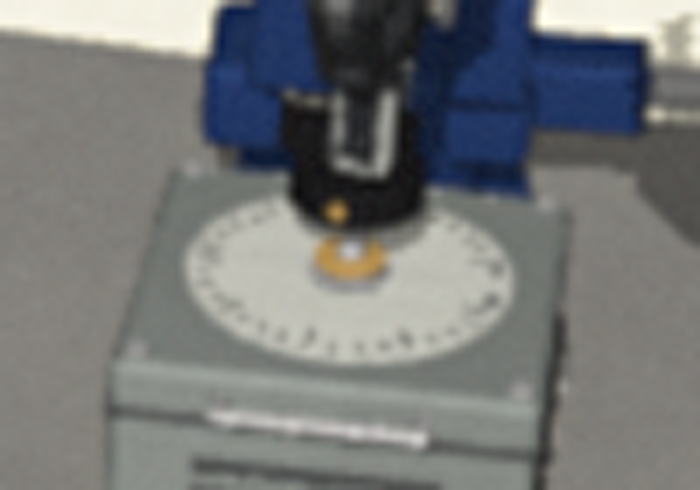

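In the side view the knob hovers over the shaft, with its edges at about columns 372 and 391 and the collar centred near 380. I'll compare that with the predicted projection.

Run:
```python
from h import *
ms=Tcam("side"); print("collar",proj(ms,[520.65,-276.45,161]),"tip",proj(ms,[520.65,-276.45,171]))
for o in(0,-2,-3.8): print(o,[proj(ms,[517.0-o+a,-276.5+.1*o*0+b,z]).round(2).tolist() for z in(186.5,203.5) for a,b in((0,0),(28*.958,28*.286),(-28*.958,-28*.286))])
i=cv2.imread("pics/side0.png"); b=i.astype(int); k=((b[:,:,2]-b[:,:,0])>45)[100:130,365:400]; ys,xs=np.nonzero(k); print("collar meas",365+xs.min(),365+xs.max(),365+xs.mean(),100+ys.min(),100+ys.max())
s=cv2.imread("pics/s6.png"); s=cv2.resize(s,(100,70),interpolation=cv2.INTER_AREA).max(axis=2)
for r in(26,27,28,29,30,31): print(80+r,s[r,36:66])
```

```text
collar [379.44523308 115.17496698] tip [379.70889151 112.05034579]
0 [[381.41, 107.33], [371.4, 107.31], [391.41, 107.35], [381.88, 101.88], [371.8, 101.86], [391.96, 101.9]]
-2 [[380.71, 107.23], [370.7, 107.21], [390.71, 107.25], [381.17, 101.78], [371.09, 101.76], [391.24, 101.8]]
-3.8 [[380.07, 107.14], [370.07, 107.12], [390.07, 107.15], [380.53, 101.69], [370.46, 101.67], [390.6, 101.71]]
collar meas 375 384 379.36842105263156 114 119
106 [117 117 120 121 110  63  24  22  25  27  24  26  23  25  25  26  22  22
  24  23  25  24  24  24  45  81  99  97  93  87]
107 [116 118 125 129 115  59  19  21  25  29  28  28  28  29  27  25  29  26
  25  29  28  25  22  25  61 106 123 113 106 102]
108 [132 139 146 158 145  86  35  22  23  27  38  60  66  43  31  30  30  30
  31  31  28  26  21  27  61 105 123 118 116 115]
109 [166 168 164 176 175 132  74  32  21  31  67 117 127  75  31  31  28  26
  29  29  27  25  20  33  69 110 129 127 118 117]
110 [174 173 169 176 187 170 116  64  35  36  81 146 158  95  36  30  30  25
  28  27  25  28  37  56  89 123 147 151 139 128]
111 [165 171 181 186 191 184 146 103  73  54  62 101 112  67  30  30  28  30
  34  34  42  55  71  89 111 136 161 175 165 150]
```

The side view puts the knob about 1.4 mm further back than the wrist estimate does, so I'll split the difference with a 1 mm shift along the nose. Then I'll feel my way down.

```bash
python3 -m crank '[[[-0.04,-0.02,0.2,0,0,0,8],[0,0,0.2,0,0,0,8],[0,0,0.1,0,0,0,8],[0,0,0.06,0,0,0,8],[0,0,0.06,0,0,0,8],[0,0,0.06,0,0,0,8],[0,0,0,0,0,0,8],[0,0,0,0,0,0,8]]]'
python3 -c "
from h import *
s=sense();print(s['force'],s['wrist_torque'],s['eef_pos'])"
```

```text
time_s: 9.3
eef_pos: [518.3, -275.6, 188.6]
ee_rot: [0.0, 0.051, 0.999, -0.0]
force: [0.3, -0.6, -0.1]
grip_width: 0.142
grip_force: 80.3
[ 0.30193449 -0.63302906 -0.11298981] [0.0354122  0.02750149 0.05323205] [ 518.3407827  -275.56351399  188.62392765]
```

```bash
python3 -m crank '[[[0,0,0.03,0,0,0,8],[0,0,0.03,0,0,0,8],[0,0,0.03,0,0,0,8],[0,0,0.03,0,0,0,8],[0,0,0.02,0,0,0,8],[0,0,0.02,0,0,0,8],[0,0,0,0,0,0,8],[0,0,0,0,0,0,8]]]'
python3 -c "
from h import *
s=sense();print(s['force'],s['wrist_torque'],s['eef_pos'])"
```

```text
time_s: 10.1
eef_pos: [518.3, -275.5, 184.6]
ee_rot: [0.0, 0.051, 0.999, -0.0]
force: [0.1, 0.0, -0.9]
grip_width: 0.146
grip_force: 80.3
[ 0.05183702  0.00191097 -0.89806543] [ 0.04974759 -0.00990675  0.01225355] [ 518.31106134 -275.5417975   184.57463724]
```

It has gone in freely and is about 6 mm over the tip. Continuing onto the collar.

```bash
python3 -m crank '[[[0,0,0.04,0,0,0,8],[0,0,0.04,0,0,0,8],[0,0,0.04,0,0,0,8],[0,0,0.04,0,0,0,8],[0,0,0.04,0,0,0,8],[0,0,0.04,0,0,0,8],[0,0,0,0,0,0,8],[0,0,0,0,0,0,8]]]'
python3 -c "
from h import *
s=sense();print(s['force'],s['wrist_torque'],s['eef_pos'])"
```

```text
time_s: 10.9
eef_pos: [518.3, -275.6, 178.8]
ee_rot: [0.0, 0.051, 0.999, -0.0]
force: [-1.6, 1.2, 3.7]
grip_width: 0.142
grip_force: 80.8
[-1.55759509  1.20387528  3.71230269] [ 0.23912566  0.30575521 -0.03204135] [ 518.29546091 -275.55429015  178.83572223]
```

```bash
python3 -m crank '[[[0,0,0.03,0,0,0,8],[0,0,0.03,0,0,0,8],[0,0,0.03,0,0,0,8],[0,0,0.02,0,0,0,8],[0,0,0.01,0,0,0,8],[0,0,0.01,0,0,0,8],[0,0,0,0,0,0,8],[0,0,0,0,0,0,8]]]'
python3 -c "
from h import *
s=sense();print(s['force'],s['wrist_torque'],s['eef_pos'])"
```

```text
time_s: 11.7
eef_pos: [518.3, -275.6, 175.8]
ee_rot: [0.0, 0.051, 0.999, -0.0]
force: [-2.5, 2.5, 7.3]
grip_width: 0.147
grip_force: 81.4
[-2.53037588  2.51910415  7.32553524] [ 0.36953386  0.47362225 -0.00818296] [ 518.32442646 -275.56225127  175.77887508]
```

Force is 7.3 N, about 1 mm short of the stop. I'll press a little further.

```bash
python3 -m crank '[[[0,0,0.02,0,0,0,8],[0,0,0.02,0,0,0,8],[0,0,0.01,0,0,0,8],[0,0,0.01,0,0,0,8],[0,0,0,0,0,0,8],[0,0,0,0,0,0,8],[0,0,0,0,0,0,8],[0,0,0,0,0,0,8]]]'
python3 - <<'E'
from h import *
s=sense();print(s['force'],s['wrist_torque'],s['eef_pos'])
s=capture("side"); w=capture("wrist")
cv2.imwrite("pics/f.png",np.hstack([cv2.resize(s[90:130,350:410],(399,399)),cv2.resize(w[170:370,220:420],(399,399))]))
E
```

```text
time_s: 12.5
eef_pos: [518.4, -275.6, 175.2]
ee_rot: [0.0, 0.051, 0.999, -0.0]
force: [-4.2, 3.7, 13.7]
grip_width: 0.145
grip_force: 82.3
[-4.24451578  3.72568772 13.66498736] [ 0.63787102  0.88606904 -0.02711205] [ 518.3774185  -275.5860214   175.22814533]
```

View pics/f.png

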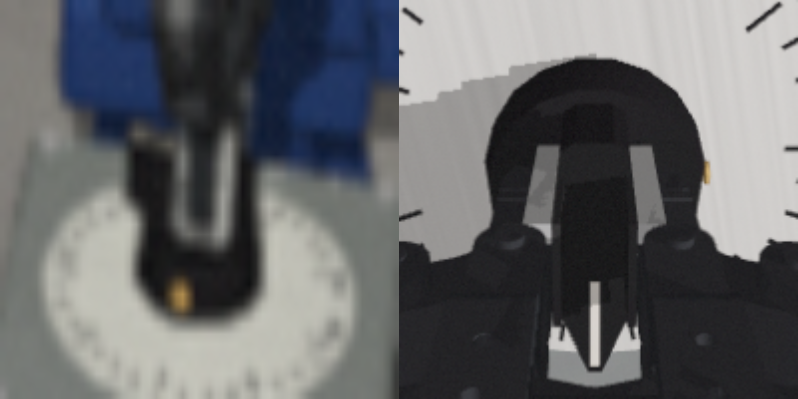

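The force is 13.7 N, above the 9 N spring limit, so the collar is on its stop. TCP z of 175.2 puts the underside 15 mm below the tip, and the picture shows the knob seated, upright and still gripped.

```bash
python3 -c "
from rig import *
print(finish_job())"
```

```text
the job is handed in; nothing more can be done
None
```

The pointer knob is on the D-shaft with the flats matched, pressed down to the collar's stop (about 14 N) and still gripped so you can tighten the grub screw; the job is handed in, but no pass or fail result was shown.

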